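# Lock the glue clamp with its R-clip

## Robot

A 6-joint arm with a two-finger parallel gripper is mounted at the origin on a cart in front of the work surface, level with it; the furniture and walls round the work are solid. World frame = base frame: x ahead of the robot, y to its left, z up, the work surface at z = 0. Lengths are in m, angles in rad, forces in N, time in s.
With the tool pointing down it reaches from about 0.375 to 0.925 m from the base axis. Payload 5.7 kg.
Tool frame: the origin (TCP) lies midway between the tips of the shut fingers; the grasp point (between the pads) lies 19 mm behind it; z points along the fingers, x is the direction in which the jaws open and shut, and the axes are right-handed (so a half turn about z gives the same grasp; the last joint's range is limited). The gripper opens to 88 mm and grips with 3 to 60 N. Pads are 20 mm wide; open, the fingers measure 115 mm over their backs; the gripper's body (75 mm by 178 mm) begins 61 mm behind the grasp point.
Start: joints at [-1.304, 0.359, 1.51, -0, 1.272, -0.115], TCP at [0.224, -0.557, 0.223] pointing down, gripper open.
Joint ranges: [-2.97, 2.97], [-1.01, 2.36], [0.21, 2.38], [-0.96, 4.11], [0.2, 2.71], [-2.98, 2.98]. Speed limits (rad/s): [2.39, 2.39, 3.14, 3.14, 3.14, 3.14].

## Interface

Orientations are given as a unit quaternion [x, y, z, w].
In Python, from bench import move_ptp, servo_line, goto_joints, move_gripper, sleep, inverse_kinematics, capture, PlanningError, close_job, spot_in, silhouettes, current_clock, current_joint_pos, current_qvel, current_joint_torque, current_position, current_orientation, current_force, current_torque, current_finger_gap gives the robot as it stands. Calls block until the motion is done:
- move_ptp(position, orientation): joint-space move of the TCP to a pose.
- servo_line(position, orientation=None, rate=0.15, contact_N=None): straight line of the TCP; orientation=None keeps the orientation; rate is the mean speed in m/s. With contact_N (N) it stops when the force on the tool has changed by that much, and returns True; else False.
- goto_joints(angles): joint-space move.
- move_gripper(opening): finger opening in m; the grip force is fixed at half the most; returns when the fingers have stopped.
- sleep(seconds).
- inverse_kinematics(position, orientation): joint angles nearest the present ones, or None.
- capture(name): name is "scene" or "top" or "wrist"; returns a dict with "image" (400x640x3 uint8, blue, green, red), "range_z" (400x640 float32, m along the optical axis (not along the pixel's ray), 0 where there is no reading), "intrinsics" (3x3 intrinsics, pixels), "R" (3x3) and "t" (3): a world point X has camera coordinates R X + t. Camera axes: x right, y down, z forward; pixel columns grow to the right and rows downward; lengths in m; the calibration is good to about 2 mm. The wrist camera is an equidistant fisheye: a pixel r from the principal point sees the ray r / f radians off the axis. A picture is of the moment at which its call begins.
A pose or a line that the arm cannot do raises PlanningError and nothing moves.
- close_job(): hands the job in, once; it reports no verdict.
Trained networks look in the newest picture that a camera, given by its name, has taken for a name from the list of things; names that differ only in an ending like _2 or _b are one class to them, and where a whole thing is asked for, a point or a joint stands for the part that bears it (a point fixed in the world has none). Each returns a list of dicts, best first, with "conf" (0 to 1); they miss things now and then, are a little off and sometimes report something else, mostly with a low value. They report only what shows in the picture. A call takes as long as a camera call. They do not tell look-alikes from the thing itself.
- spot_in(camera, query): "xy" ([column, row] in pixels, amid what is visible of it).
- silhouettes(camera, query): "region" (400x640 bool, what is visible of it) and "xy" ([column, row] in pixels, amid what is visible of it).
Readings, each from a call of its own:
- current_clock(): time.
- current_joint_pos(): joint angles.
- current_qvel(): joint speeds.
- current_joint_torque(): joint torques, N m.
- current_position(): TCP position.
- current_orientation(): TCP orientation.
- current_force(): force on the tool from outside, world axes, zero at the start.
- current_torque(): the same for the moment, N m.
- current_finger_gap(): finger opening in m.
Only numpy, scipy, OpenCV 4.12 (cv2) and the standard library are available. Lean on these libraries where they do the work, as an engineer would, in place of code of your own. Each camera call takes 0.05 s, during which the arm holds its last target.

## Task

Press the orange end of the heel-glue clamp's raised bar right down so that the drilled post stands up through the bar. Then lift the R-clip out of its wooden dock by its wires, lay it flat on the counter and let go, and take it again by its red grip. Push the clip's straight leg through the hole in the post until its bow springs over the post and closes behind it, leave it there, and leave the tape roll, polish tin, awl, marker and glue bottle where they are.

Things in the scene. Friction and masses are not known exactly. Their poses are not given: they have to be found in the camera images.
- clamp: Fixed bench glue clamp: green base 285 x 90 x 12 mm, long along x. Origin on the counter under the axis of its upright round steel post (22 mm diameter, 79 mm high) near the robot-side end; the base reaches 70 mm to -x and 215 mm to +x of it. x runs along the base from post to hinge, z up. A heel lift lies on its anvil at x = 85 mm.
- post_hole (a point): Centre of the hole drilled straight across the post, 60 mm above the counter; axes as clamp. The hole runs along y, open at both sides, blackened inside, 11 mm wide (x) and 10 mm high. The clip may enter from either side and with its bow towards either end of the bar.
- bar (a joint): Clamp bar's hinge angle, rad: 0 is down flat (end stop), grows as the free end rises, up to 1.2. Stiff hinge (about 0.5 N m of friction, some 3 N at the orange end): the bar stays where it is left. When down, its top is 53 mm above the counter; a window in it passes round the post.
- bar_hinge (a point): Bar's hinge axis (parallel to the clamp's y), 170 mm from the post along the clamp's x, 48 mm above the counter; axes as clamp.
- bar_nose (a point): Middle of the upper face of the bar's orange end pad (48 mm along the bar, 46 mm wide, 10 mm thick), 212 mm from the hinge along the bar and 5 mm above the bar's midplane: the place to press. Down, it lies 42 mm beyond the post on the robot's side.
- dock: Fixed wooden block 86 x 46 mm that holds the clip. Its frame is the docked clip's frame moved down 20 mm: floor 20 mm high (x = -62 to 24 mm), walls up to 44 mm on both sides of the grip (to x = 2 mm) and behind it, gaps 3 mm beside, 7 mm behind, open above and at +x, where the wires stick out 20 mm above the counter. The clip lifts straight up.
- clip: R-clip of 7 mm steel wire with a red grip, 153 mm long, about 0.13 kg, lying flat; origin at its underside, z up, wire axis at z = 3.5 mm. Straight leg along x at y = 0 to the round tip at x = 108 mm. Coil (25 mm across, 12 mm high) at x = -1 to 24 mm, y = -6.5 to 18.5 mm. Bow on the +y side. The wires can be taken across leg and bow at x = 38 mm, y from -3.5 to 20 mm.
- clip_grip: Red moulded grip of the clip, 45 x 26 x 20 mm, part of the clip; origin at its centre, which is x = -22.5, y = 6, z = 10 mm in the clip's frame; axes as the clip. Hold it across its 26 mm width (y).
- bow (a joint): How far the bow is sprung open, rad: 0 closed, about 0.16 to pass the post; turns about the clip's z at x = 20, y = 15 mm, sprung shut. It cannot close further than 0, so leg and bow can be squeezed together.
- tape_roll: Bystander: roll of tape lying flat, 72 mm across, 19 mm high; origin under its centre.
- polish_tin: Bystander: round polish tin, dark red lid, 77 mm across, 26 mm high; origin under its centre.
- awl: Bystander: awl lying down, 136 mm long, dark wooden handle; origin under its middle, length along its y.
- marker: Bystander: red and white marker pen lying down, 135 mm long; origin under its middle, length along its y.
- glue_bottle: Bystander: small white glue bottle, upright, 34 mm across, 157 mm high; origin under its centre.
- bow_seat (a point): Point on the leg's axis where the post's axis comes to lie when the clip is home: clip x = 38, y = 0, z = 3.5 mm, axes as the clip; the post may sit 4 mm nearer the grip (against the coil) or 6 mm farther. Beside it the bow's wire axis is at y = 16.5 mm (x = 33 to 47), then a hump at y = 8.5 mm (x = 56 to 62), then it flares to x = 90, y = 23.5 mm. The push over the hump takes some 5 to 12 N.
Things that resemble listed ones, but are neither listed nor needed, are in the scene too. Of the things like the dock, leave any that is blue; of the rest the larger one is meant.

How it is judged:
By the outcome, as a careful person would: the job done as asked, in the order asked, and still so for the second after the job is handed in, with the robot touching nothing.
It also fails if it takes over 69 s, if anything falls off the work surface, if the arm or the gripper's body presses on something with over 40 N, if the wrist force passes 120 N, or if a joint passes its speed limit or range.

## Working session

There is one attempt and no reset: what is moved stays moved. The work goes in short steps, each a Python script; the robot and the scene stay as the last script left them, time stands still between calls to the robot, and variables do not carry over. Pictures are saved under pics/ and viewed, and the job is handed in when it is done.

```bash
ls; mkdir -p pics; python3 - <<'E'
from bench import *
import cv2,numpy as np
for n in ["scene","top","wrist"]:
    c=capture(n); cv2.imwrite(f"pics/{n}0.png",c["image"]); np.savez(f"/tmp/{n}0.npz",**c)
    print(n,c["intrinsics"].tolist(),c["R"].round(3).tolist(),c["t"].round(3).tolist())
    for q in ["clamp","bar_nose","dock","clip","clip_grip","bar","tape_roll","polish_tin","awl","marker","glue_bottle"]:
        print(q,[(np.round(d["xy"]).tolist(),round(d["conf"],2)) for d in spot_in(n,q)])
print(current_clock(),current_orientation())
E
```

```text
pics
scene [[503.7513036387072, 0.0, 320.65531378059035], [0.0, 503.7513036387072, 194.39016911972266], [0.0, 0.0, 1.0]] [[0.678, 0.734, -0.016], [0.418, -0.404, -0.814], [-0.604, 0.546, -0.581]] [-0.355, -0.187, 1.816]
clamp [([378.0, 193.0], 0.84)]
bar_nose [([381.0, 167.0], 0.79)]
dock [([164.0, 261.0], 0.83), ([216.0, 250.0], 0.74), ([252.0, 210.0], 0.59), ([412.0, 170.0], 0.16)]
clip [([232.0, 240.0], 0.72), ([344.0, 236.0], 0.57)]
clip_grip [([341.0, 236.0], 0.38)]
bar [([377.0, 164.0], 0.7), ([388.0, 153.0], 0.35)]
tape_roll [([216.0, 247.0], 0.69), ([388.0, 156.0], 0.65)]
polish_tin [([412.0, 172.0], 0.55)]
awl [([345.0, 235.0], 0.65), ([384.0, 170.0], 0.58), ([383.0, 191.0], 0.39)]
marker [([290.0, 183.0], 0.44)]
glue_bottle [([265.0, 287.0], 0.57), ([389.0, 187.0], 0.21)]
top [[395.6261529361481, 0.0, 320.17236769734376], [0.0, 395.6261529361481, 195.8922148931568], [0.0, 0.0, 1.0]] [[0.004, -1.0, 0.021], [-0.989, -0.007, -0.146], [0.146, -0.02, -0.989]] [-0.059, 0.543, 1.082]
clamp [([260.0, 172.0], 0.71)]
bar_nose [([254.0, 169.0], 0.24)]
dock [([356.0, 234.0], 0.97), ([461.0, 238.0], 0.76), ([424.0, 222.0], 0.59)]
clip [([412.0, 212.0], 0.77), ([295.0, 255.0], 0.61)]
clip_grip [([418.0, 215.0], 0.49)]
bar [([254.0, 154.0], 0.97)]
tape_roll [([184.0, 219.0], 0.75), ([252.0, 157.0], 0.51), ([414.0, 215.0], 0.22)]
polish_tin [([189.0, 179.0], 0.95)]
awl [([323.0, 147.0], 0.49)]
marker [([296.0, 253.0], 0.77), ([408.0, 213.0], 0.19)]
glue_bottle [([254.0, 156.0], 0.74), ([424.0, 133.0], 0.71)]
wrist [[309.70691628693146, 0.0, 316.9135285366437], [0.0, 309.70691628693146, 196.44717731515885], [0.0, 0.0, 1.0]] [[0.372, -0.928, -0.0], [-0.897, -0.36, 0.255], [-0.236, -0.095, -0.967]] [-0.6, -0.031, 0.39]
clamp []
bar_nose []
dock [([320.0, 3.0], 0.71)]
clip []
clip_grip []
bar []
tape_roll []
polish_tin []
awl []
marker []
glue_bottle []
1.8 [ 8.28420565e-01 -5.60106567e-01 -2.35928391e-05 -9.56579128e-06]
```

View pics/scene0.png

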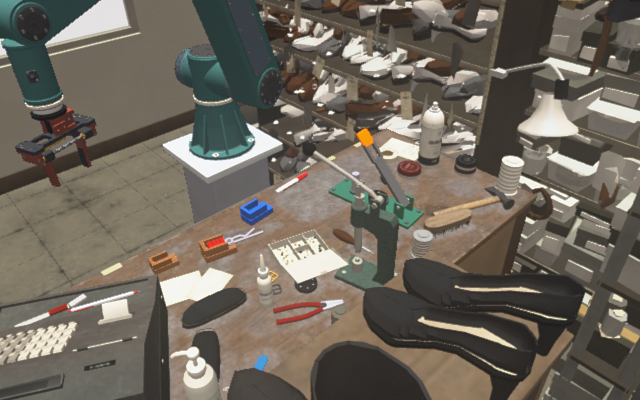

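View pics/top0.png

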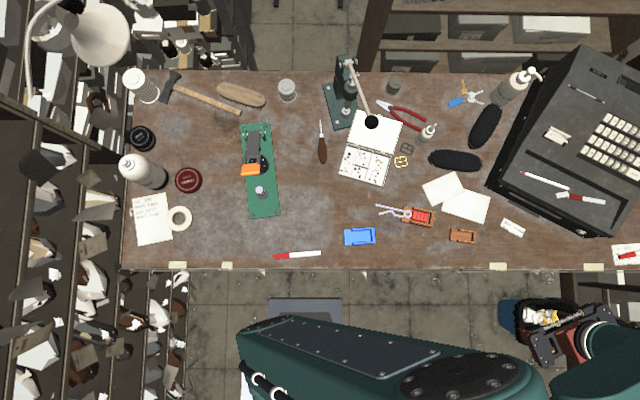

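```bash
python3 - <<'E'
import cv2,numpy as np
a=cv2.imread('pics/top0.png'); s=cv2.imread('pics/scene0.png')
cv2.imwrite('pics/top0c.png',cv2.resize(a[120:290,160:500],None,fx=2.35,fy=2.35,interpolation=cv2.INTER_CUBIC))
cv2.imwrite('pics/scene0c.png',cv2.resize(s[110:320,130:450],None,fx=2.5,fy=2.5,interpolation=cv2.INTER_CUBIC))
E
```

```text
(no output)
```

View pics/top0c.png

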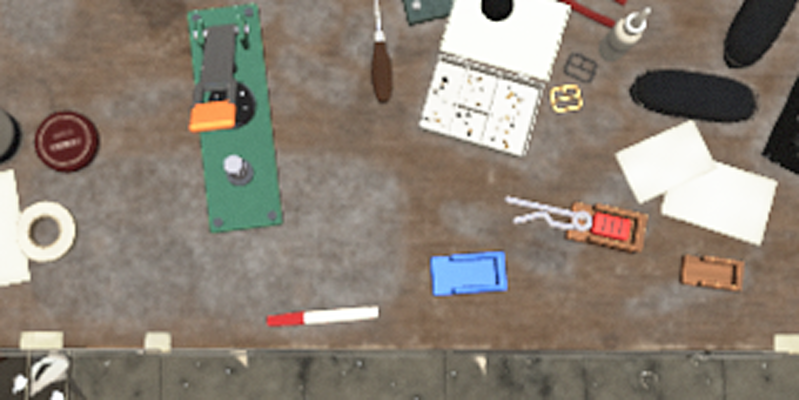

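View pics/scene0c.png

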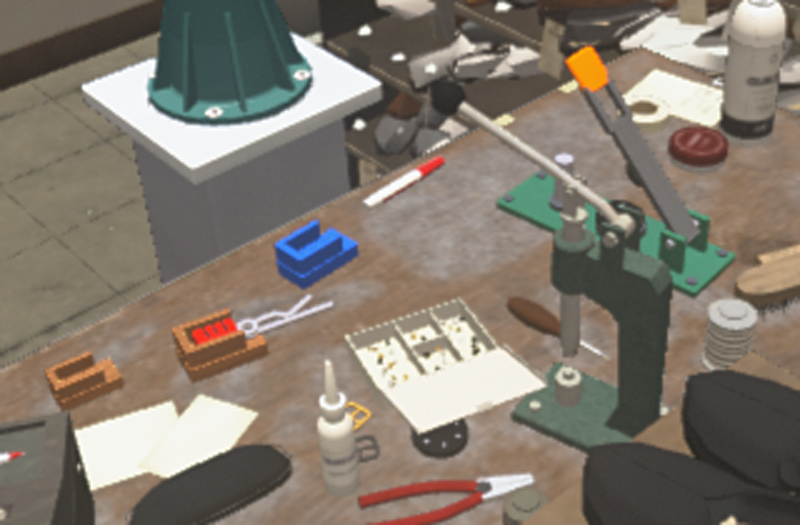

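```bash
cat > h.py <<'E'
import numpy as np,cv2
from scipy.spatial.transform import Rotation as Rt
def load(f): return dict(np.load(f))
def ray(c,uv,fish=False):
    K=c["intrinsics"]; uv=np.atleast_2d(uv).astype(float)
    p=(uv-[K[0,2],K[1,2]])/[K[0,0],K[1,1]]
    if fish:
        r=np.linalg.norm(p,axis=1,keepdims=True)+1e-12
        d=np.hstack([p/r*np.sin(r),np.cos(r)])
    else: d=np.hstack([p,np.ones((len(p),1))])
    return -c["R"].T@c["t"], d@c["R"]
def onz(c,uv,z,fish=False):
    o,d=ray(c,uv,fish); s=(z-o[2])/d[:,2]; return o+s[:,None]*d
def proj(c,X,fish=False):
    P=np.atleast_2d(X)@c["R"].T+c["t"]; K=c["intrinsics"]
    if fish:
        rho=np.hypot(P[:,0],P[:,1])+1e-12; th=np.arctan2(rho,P[:,2]); q=P[:,:2]/rho[:,None]*th[:,None]
    else: q=P[:,:2]/P[:,2:]
    return q*[K[0,0],K[1,1]]+[K[0,2],K[1,2]]
def cloud(c,fish=False):
    h,w=c["range_z"].shape; v,u=np.mgrid[:h,:w]
    o,d=ray(c,np.c_[u.ravel(),v.ravel()],fish)
    d=d/(d@c["R"][2])[:,None]   # unit optical depth
    return (o+d*c["range_z"].reshape(-1,1)).reshape(h,w,3)
E
python3 - <<'E'
from h import *
for n in ["top","scene"]:
    c=load(f"/tmp/{n}0.npz"); P=cloud(c); hsv=cv2.cvtColor(c["image"],cv2.COLOR_BGR2HSV)
    H,S,V=hsv[...,0].astype(int),hsv[...,1],hsv[...,2]
    ok=(c["range_z"]>0)
    box=(P[...,0]>.3)&(P[...,0]<.95)&(P[...,1]<.3)&(P[...,1]>-.45)&ok
    print(n,"table z",np.median(P[...,2][box]))
    def blob(name,m):
        k,l,st,_=cv2.connectedComponentsWithStats(m.astype(np.uint8))
        for i in np.argsort(-st[1:,4])[:2]+1:
            q=P[l==i]; print(name,st[i],"med",np.median(q,0).round(4),"zrange",np.percentile(q[:,2],[5,50,95]).round(3))
            (cx,cy),(w,h),a=cv2.minAreaRect(q[:,:2].astype(np.float32)*1000); print("  rect",round(cx,1),round(cy,1),round(w,1),round(h,1),round(a,2))
    blob("green",box&(H>60)&(H<85)&(S>110)&(P[...,2]>.006)&(P[...,2]<.018))
    blob("orange",ok&(H>8)&(H<16)&(S>200)&(V>180))
    blob("red",box&((H<6)|(H>174))&(S>180)&(V>150))
    blob("brown",box&(H>6)&(H<16)&(S>130)&(P[...,2]>.035)&(P[...,1]<-0.1)&(P[...,0]<.62))
    blob("brown20",box&(H>6)&(H<16)&(S>130)&(P[...,2]>.01)&(P[...,1]<-0.1)&(P[...,0]<.62))
    K=dict(top=(264,192))
c=load("/tmp/top0.npz");P=cloud(c)
print(P[180:202:2,254:274:2,2].round(3))
print(P[206:226,374:412,2].round(3)[::2,::2])
E
```

```text
top table z 0.0006412879278394623
green [249 176   4   1   4] med [0.6047 0.1467 0.0126] zrange [0.012 0.013 0.014]
  rect 604.7 146.6 0.4 8.3 2.55
green [257 175   1   1   1] med [0.608  0.128  0.0119] zrange [0.012 0.012 0.012]
  rect 608.0 128.0 0.0 0.0 0.0
red [274 253  15   5  42] med [0.3771 0.0551 0.0146] zrange [0.011 0.015 0.017]
  rect 375.4 53.4 9.2 40.3 8.34
red [412 211   4   9  11] med [ 0.4878 -0.3199  0.0365] zrange [0.03  0.037 0.04 ]
  rect 489.8 -318.9 23.2 8.2 14.89
brown [427 217   5  10  18] med [ 0.4695 -0.3665  0.0424] zrange [0.038 0.042 0.046]
  rect 472.4 -363.2 11.3 25.2 85.86
brown [418 209  12   4  16] med [ 0.5046 -0.3489  0.0413] zrange [0.036 0.041 0.044]
  rect 503.0 -350.0 33.1 4.5 78.66
brown20 [405 209  28  19 115] med [ 0.4739 -0.3528  0.0357] zrange [0.016 0.036 0.045]
  rect 486.8 -339.2 71.5 41.1 76.9
brown20 [404 207  13   5  26] med [ 0.5102 -0.3197  0.0213] zrange [0.017 0.021 0.042]
  rect 509.2 -316.1 35.5 9.5 74.47
scene table z 0.00046732649441394436
green [403 209  20  15  94] med [0.7512 0.1397 0.0107] zrange [0.008 0.011 0.014]
  rec
[... 2359 characters left out ...]
9  0.035]
 [-0.     0.001  0.     0.002  0.003  0.003 -0.001 -0.     0.002 -0.004
  -0.002  0.001  0.025  0.024  0.026  0.028  0.032  0.03   0.033]
 [ 0.001 -0.001 -0.001 -0.001 -0.002 -0.003  0.001 -0.    -0.004 -0.003
  -0.005 -0.001 -0.001 -0.004  0.024  0.018  0.023  0.019  0.018]
 [-0.001 -0.001  0.002  0.001 -0.002 -0.001  0.003  0.001 -0.002 -0.003
   0.001  0.001 -0.005 -0.     0.019  0.019  0.015  0.021  0.034]
 [ 0.003  0.001 -0.002 -0.002  0.001  0.    -0.002 -0.001  0.002  0.001
  -0.     0.001 -0.002 -0.003  0.001  0.001  0.004  0.018  0.026]
 [-0.002 -0.    -0.005  0.002 -0.004 -0.004  0.001  0.003  0.     0.001
  -0.003 -0.    -0.    -0.001  0.004 -0.004 -0.003 -0.001 -0.001]]
```

```bash
python3 - <<'E'
from h import *
w=load("/tmp/wrist0.npz"); print("cam",-w["R"].T@w["t"])
R=Rt.from_quat([0.8284,-0.5601,0,0]).as_matrix(); print("toolR",R.round(3)); 
cc=-w["R"].T@w["t"]; print("cam in tool",R.T@(cc-[0.224,-0.557,0.223]), "viewaxes in tool",(w["R"]@R).round(3))
c=load("/tmp/top0.npz")
H=cv2.cvtColor(c["image"],cv2.COLOR_BGR2HSV)
m=((H[...,0]>55)&(H[...,0]<90)&(H[...,1]>70)).astype(np.uint8); m[:118]=0;m[225:]=0;m[:,:235]=0;m[:,285:]=0
m=cv2.morphologyEx(m,cv2.MORPH_OPEN,np.ones((2,2)))
v,u=np.nonzero(m); q=onz(c,np.c_[u,v],.012)
r=cv2.minAreaRect(q[:,:2].astype(np.float32)*1000);print(r); print(cv2.boxPoints(r))
for n,px,z in [("post",(262,189),.079),("tape",(180,219),.01),("tin",(188,180),.026),("marker",(297,254),.01),("awl",(322,148),.015),("blue",(360,236),.03),("glue",(428,130),.1)]:
    print(n,onz(c,px,z).round(3))
s=load("/tmp/scene0.npz"); P=cloud(s); print("nose region",P[132:148:2,356:374:2].reshape(-1,3).round(3).tolist())
P=cloud(c); print("top nose",P[162:178:2,244:260:3].reshape(-1,3).round(3).tolist())
E
```

```text
cam [ 0.28799559 -0.53132562  0.38456929]
toolR [[ 0.373 -0.928  0.   ]
 [-0.928 -0.373 -0.   ]
 [ 0.     0.    -1.   ]]
cam in tool [ 1.54175444e-05 -6.89536761e-02 -1.61569290e-01] viewaxes in tool [[ 1.     0.     0.   ]
 [-0.     0.967 -0.255]
 [-0.     0.255  0.967]]
((622.8544921875, 118.72068786621094), (281.931640625, 87.6521224975586), 7.509101390838623)
[[477.37024  143.74896 ]
 [488.82495   56.848545]
 [768.33875   93.69241 ]
 [756.88403  180.59283 ]]
post [[0.556 0.104 0.079]]
tape [[0.478 0.345 0.01 ]]
tin [[0.589 0.323 0.026]]
marker [[0.38  0.008 0.01 ]]
awl [[ 0.69  -0.062  0.015]]
blue [[ 0.431 -0.17   0.03 ]]
glue [[ 0.721 -0.353  0.1  ]]
nose region [[0.139, 0.553, -0.113], [0.147, 0.557, -0.111], [0.571, 0.11, 0.222], [0.575, 0.114, 0.222], [0.578, 0.119, 0.222], [0.578, 0.127, 0.219], [0.582, 0.131, 0.219], [0.163, 0.614, -0.126], [0.173, 0.615, -0.123], [0.57, 0.095, 0.222], [0.578, 0.095, 0.225], [0.577, 0.104, 0.221], [0.581, 0.108, 0.221], [0.58, 0.117, 0.217], [0.58, 0.125, 0.214], [0.583, 0.13, 0.213], [0.18, 0.595, -0.123], [0.183, 0.604, -0.124], [0.574, 
[... 1634 characters left out ...]
, 0.096, 0.205], [0.585, 0.132, 0.21], [0.585, 0.124, 0.213], [0.584, 0.116, 0.217], [0.584, 0.109, 0.215], [0.585, 0.102, 0.213], [0.584, 0.095, 0.215], [0.579, 0.13, 0.217], [0.578, 0.122, 0.221], [0.578, 0.115, 0.221], [0.578, 0.108, 0.222], [0.578, 0.1, 0.224], [0.578, 0.093, 0.225], [0.572, 0.128, 0.228], [0.572, 0.121, 0.228], [0.572, 0.114, 0.226], [0.572, 0.107, 0.227], [0.572, 0.1, 0.226], [0.573, 0.093, 0.223], [0.568, 0.128, 0.225], [0.568, 0.122, 0.224], [0.568, 0.115, 0.221], [0.568, 0.108, 0.222], [0.612, 0.131, 0.009], [0.61, 0.121, 0.019], [0.608, 0.168, -0.003], [0.605, 0.157, 0.012], [0.605, 0.148, 0.012], [0.604, 0.139, 0.015], [0.605, 0.131, 0.014], [0.605, 0.122, 0.011]]
```

```bash
cat >> h.py <<'E'
def q_down(ang):
    x=np.array([np.cos(ang),np.sin(ang),0]); z=np.array([0,0,-1.]); y=np.cross(z,x)
    return Rt.from_matrix(np.c_[x,y,z]).as_quat().tolist()
E
python3 - <<'E'
from h import *
from bench import *
def shot(n):
    c=capture("wrist"); np.savez(f"/tmp/{n}.npz",**c); cv2.imwrite(f"pics/{n}.png",c["image"])
    for q in ["clip","clip_grip","dock"]: print(q,[(np.round(d["xy"]).tolist(),round(d["conf"],2)) for d in spot_in("wrist",q)])
t0=current_clock()
move_ptp([0.49,-0.34,0.17],q_down(-0.15)); shot("w1"); print(current_clock()-t0)
move_ptp([0.49,-0.25,0.17],q_down(-0.15)); shot("w2")
print(current_joint_pos(),current_clock())
E
```

```text
clip [([321.0, 151.0], 0.86)]
clip_grip [([316.0, 188.0], 0.77)]
dock [([233.0, 34.0], 0.88), ([288.0, 274.0], 0.85), ([303.0, 187.0], 0.83)]
1.5083
clip [([329.0, 233.0], 0.67)]
clip_grip [([328.0, 268.0], 0.59)]
dock [([341.0, 243.0], 0.89), ([299.0, 334.0], 0.83), ([246.0, 116.0], 0.81)]
[-5.98815444e-01  3.42813063e-01  1.68057004e+00 -2.47549716e-04
  1.11719149e+00 -4.47461926e-01] 3.9583
```

View pics/w1.png

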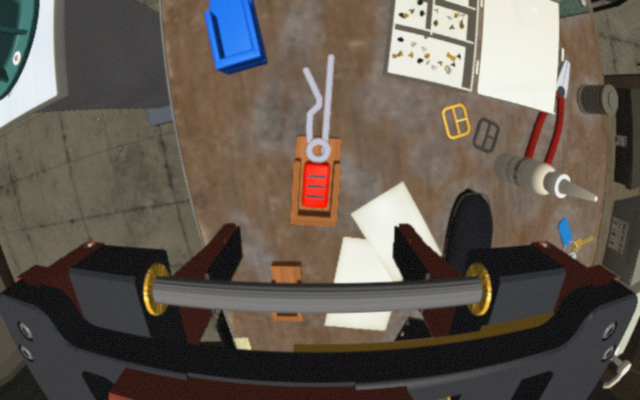

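View pics/w2.png

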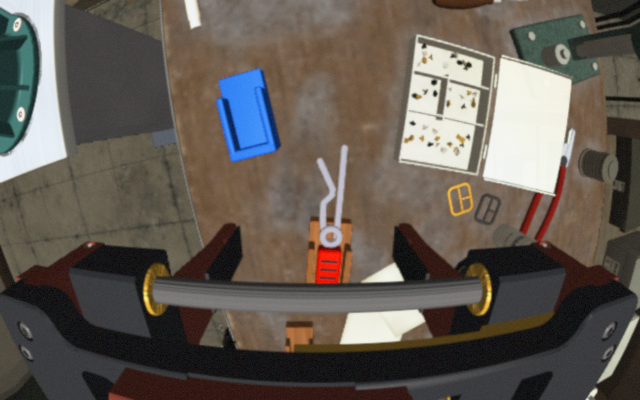

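```bash
python3 - <<'E'
import cv2,numpy as np
a=cv2.imread('pics/w1.png'); b=cv2.imread('pics/w2.png')
A=cv2.resize(a[40:235,270:365],None,fx=3,fy=3,interpolation=cv2.INTER_CUBIC)
B=cv2.resize(b[130:325,280:375],None,fx=3,fy=3,interpolation=cv2.INTER_CUBIC)
cv2.imwrite('pics/wc12.png',np.hstack([A,B]))
E
```

```text
(no output)
```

View pics/wc12.png

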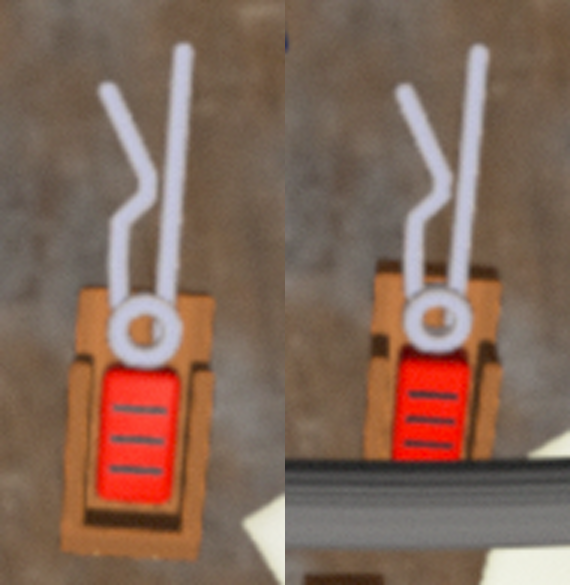

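```bash
python3 - <<'E'
from h import *
from scipy.optimize import least_squares
a=load('/tmp/w1.npz');b=load('/tmp/w2.npz');t=load('/tmp/top0.npz')
pts=dict(tip=((331.6,54.5),(345,145.2)),bow=((305.3,69),(319.7,160)),coil=((318.3,150),(331,237)))
for n,(p,q) in pts.items():
    o1,d1=ray(a,p,True);o2,d2=ray(b,q,True);d1=d1[0];d2=d2[0]
    s=np.linalg.lstsq(np.c_[d1,-d2],o2-o1,rcond=None)[0]
    print(n,(o1+s[0]*d1).round(4),(o2+s[1]*d2).round(4))
# pose fit: clip yaw,x,y at z=0.020
K=np.array([[104.5,0,3.5],[88,22.5,3.5],[11.5,6,12],[38,0,3.5],[59,8.5,7]])/1000
obs=[((331.2,56.5),(344.7,147)),((305.7,70.5),(320,161.5)),((318.3,150),(331,237))]
def pose(p): 
    R=Rt.from_euler('z',p[2]).as_matrix(); return lambda X:X@R.T+[p[0],p[1],p[3]]
def f(p):
    T=pose(p); r=[]
    X=T(K[:3])
    for i,c in enumerate((a,b)):
        r.append((proj(c,X,True)-np.array([o[i] for o in obs])).ravel())
    return np.concatenate(r)
s=least_squares(f,[.49,-.33,1.4,.02]); print(s.x,s.fun.round(2))
T=pose(s.x); print("wire grasp",T(np.array([[.038,.00825,.0035]])),"grip",T(np.array([[-.0225,.006,.01]])))
E
```

```text
tip [ 0.5239 -0.2134  0.0254] [ 0.5238 -0.2134  0.0254]
bow [ 0.4963 -0.2243  0.0264] [ 0.4967 -0.2243  0.0264]
coil [ 0.4967 -0.3053  0.0316] [ 0.4967 -0.3053  0.0316]
[ 0.49991341 -0.31703144  1.35064185  0.02220616] [-0.47 -0.29  0.83  0.31 -0.21 -0.5  -0.48  0.03  0.42  0.2  -0.08  0.28]
wire grasp [[ 0.50016098 -0.27814698  0.02570616]] grip [[ 0.48914466 -0.33767809  0.03220616]]
```

```bash
cat >> h.py <<'E'
O=np.array([0.553,0.107,0.]); PSI=0.131
ex=np.array([np.cos(PSI),np.sin(PSI),0]); ey=np.array([-np.sin(PSI),np.cos(PSI),0])
def cl(x,y,z): return (O+x*ex+y*ey+np.array([0,0,z]))
E
python3 - <<'E'
from h import *
from bench import *
q=q_down(PSI+np.pi/2)
def nose(th): return cl(.170-.212*np.cos(th)-.005*np.sin(th),0,.048+.212*np.sin(th)+.005*np.cos(th))
move_gripper(0.0)
p=nose(.87); move_ptp((p+[0,0,.06]).tolist(),q)
f0=np.array(current_force()); print("f0",f0)
servo_line((p+[0,0,.008]).tolist(),rate=.1)
for th in [.85,.75,.65,.55,.45,.35,.25,.15,.05]:
    servo_line(nose(th).tolist(),rate=.12)
    print(th,(np.array(current_force())-f0).round(1),np.round(current_position(),3))
p=nose(0); p[2]=.048
print(servo_line(p.tolist(),rate=.04,contact_N=25),current_position(),np.array(current_force())-f0)
print(current_clock())
E
```

```text
f0 [ 0.25707343 -0.34131997  0.57855224]
0.85 [ 0.5  1.1 -1.8] [0.579 0.11  0.211]
0.75 [ 0.4  0.4 -0.1] [0.564 0.109 0.196]
0.65 [-0.1  0.5 -0.5] [0.551 0.107 0.18 ]
0.55 [-1.1 -0.   0. ] [0.54  0.105 0.163]
0.45 [-0.7  0.2 -0.9] [0.53  0.104 0.145]
0.35 [ 0.1 -0.6 -0.7] [0.522 0.103 0.126]
0.25 [-0.6  0.3 -0.5] [0.517 0.102 0.105]
0.15 [ 0.1  0.3 -1.1] [0.513 0.102 0.085]
0.05 [ 0.4  0.2 -0.9] [0.511 0.102 0.064]
True [0.51235272 0.10159347 0.05317   ] [-2.68096545  0.32146676 13.34514801]
10.6167
```

```bash
python3 - <<'E'
from h import *
from bench import *
p=np.array(current_position())
servo_line((p+[0,0,.10]).tolist(),rate=.2)
for n in ["wrist","scene"]:
    c=capture(n); np.savez(f"/tmp/{n}3.npz",**c); cv2.imwrite(f"pics/{n}3.png",c["image"])
a=c["image"][110:260,300:460]; cv2.imwrite("pics/s3c.png",cv2.resize(a,None,fx=4,fy=4,interpolation=cv2.INTER_CUBIC))
E
```

```text
(no output)
```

View pics/wrist3.png

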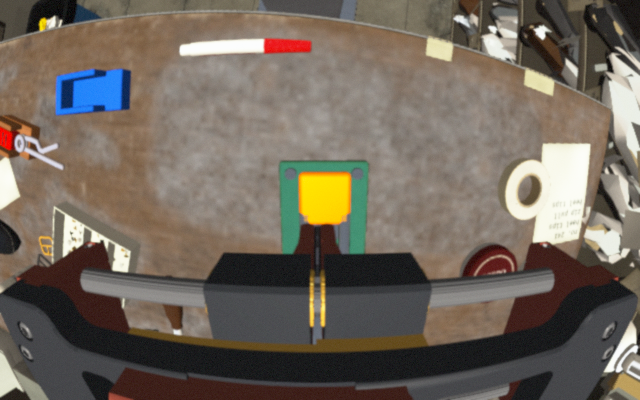

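View pics/s3c.png

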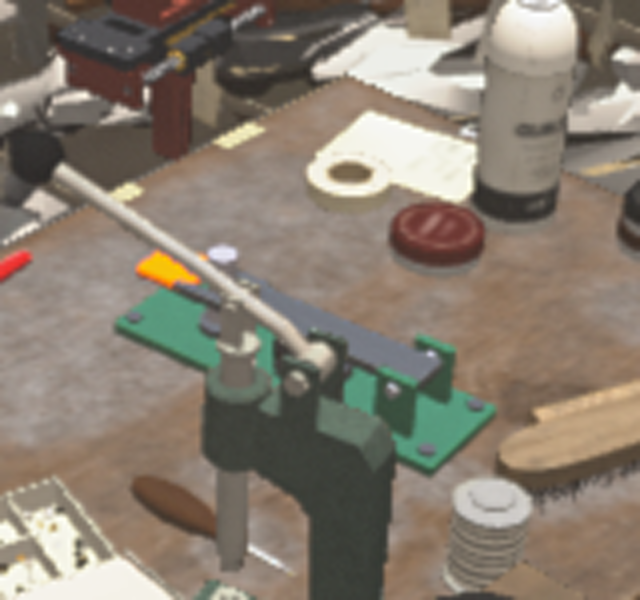

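```bash
python3 - <<'E'
from h import *
from bench import *
for i,(y,z) in enumerate([(-.07,.17),(-.15,.17)]):
    move_ptp(cl(0,y,z).tolist(),q_down(PSI))
    c=capture("wrist"); np.savez(f"/tmp/p{i}.npz",**c); cv2.imwrite(f"pics/p{i}.png",c["image"])
    print(proj(c,cl(0,0,.079),True))
print(current_clock())
E
```

```text
[[317.63681241 115.70460656]]
[[316.79631815  19.9078062 ]]
13.2
```

View pics/p0.png

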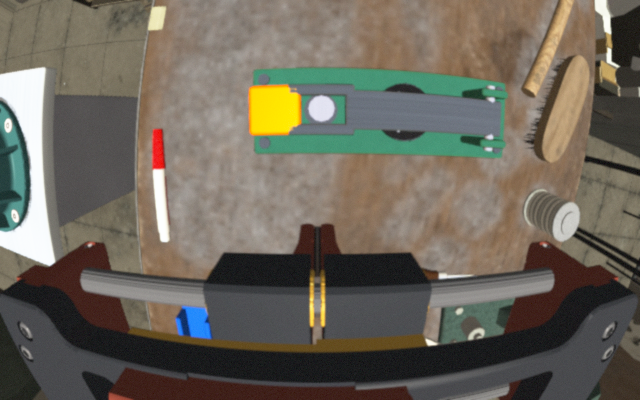

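View pics/p1.png

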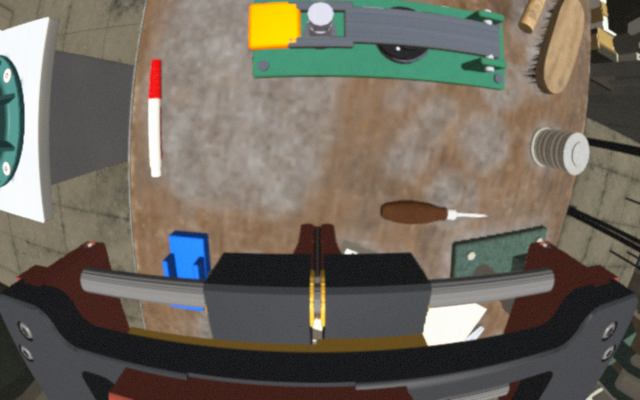

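```bash
python3 - <<'E'
from h import *
cs=[load('/tmp/p0.npz'),load('/tmp/p1.npz')]
pix=[]
for c,(r0,r1) in zip(cs,[(88,128),(0,24)]):
    im=c["image"]; h=cv2.cvtColor(im,cv2.COLOR_BGR2HSV)
    m=((h[...,2]>165)&(h[...,1]<60)).astype(np.uint8); w=np.zeros_like(m); w[r0:r1,302:342]=m[r0:r1,302:342]
    k,l,s,ce=cv2.connectedComponentsWithStats(w); i=1+np.argmax(s[1:,4]); print(s[i],ce[i]); pix.append(ce[i])
o1,d1=ray(cs[0],pix[0],True);o2,d2=ray(cs[1],pix[1],True);d1=d1[0];d2=d2[0]
s=np.linalg.lstsq(np.c_[d1,-d2],o2-o1,rcond=None)[0]; print(o1+s[0]*d1,o2+s[1]*d2)
for c,p in zip(cs,pix): print(onz(c,p,.079,True))
# base outline p0
c=cs[0]; h=cv2.cvtColor(c["image"],cv2.COLOR_BGR2HSV); m=((h[...,0]>55)&(h[...,0]<90)&(h[...,1]>90)); m[:55]=0;m[170:]=0;m[:,:240]=0;m[:,515:]=0
v,u=np.nonzero(m); q=onz(c,np.c_[u,v],.012,True)[:,:2]
# edges y in clamp coords per x bin
C=np.array([[(p-O[:2])@ex[:2],(p-O[:2])@ey[:2]] for p in q])
B=[];
for x in np.arange(-.06,.2,.01):
    k=abs(C[:,0]-x)<.005; B.append((x,*np.percentile(C[k,1],[1,99])))
B=np.array(B); print(np.polyfit(B[:,0],B[:,1],1),np.polyfit(B[:,0],B[:,2],1)); print(C[:,0].min(),C[:,0].max())
E
```

```text
[308  95  27  27 563] [321.14031972 108.19005329]
[307   2  27  22 481] [320.11434511  12.91060291]
[0.55497879 0.11342669 0.07970272] [0.55488428 0.11341377 0.07970144]
[[0.55498553 0.11344677 0.079     ]]
[[0.55486052 0.11365681 0.079     ]]
[ 0.00130972 -0.0371929 ] [0.00177909 0.04964099]
-0.0653863473925725 0.21890976213314708
```

```bash
sed -i 's/^O=.*/O=np.array([0.555,0.1135,0.]); PSI=0.1325/' h.py
python3 - <<'E'
from h import *
from bench import *
CL=np.array([0.4999,-0.3170]); yaw=1.3506
xd=np.array([np.cos(yaw),np.sin(yaw)]); yd=np.array([-xd[1],xd[0]])
g=CL+.040*xd+.00825*yd
q=q_down(yaw-np.pi/2)
move_ptp([*g,.12],q); move_gripper(.05)
c=capture("wrist"); np.savez("/tmp/g0.npz",**c); cv2.imwrite("pics/g0.png",c["image"])
print(servo_line([*g,.0212],rate=.1,contact_N=8), current_position())
c=capture("wrist"); cv2.imwrite("pics/g1.png",c["image"])
move_gripper(0.0); print("gap",current_finger_gap(),current_force())
servo_line([*g,.09],rate=.1)
c=capture("wrist"); cv2.imwrite("pics/g2.png",c["image"]);np.savez("/tmp/g2.npz",**c)
print("gap",current_finger_gap(),current_force(),current_clock())
E
```

```text
False [ 0.50104084 -0.27648149  0.02173107]
gap 0.02221843716063397 [-0.41840885  0.11875641  0.82742291]
gap 0.022140332464941116 [-0.25715893  0.72933542 -1.06199766] 17.775
```

View pics/g2.png

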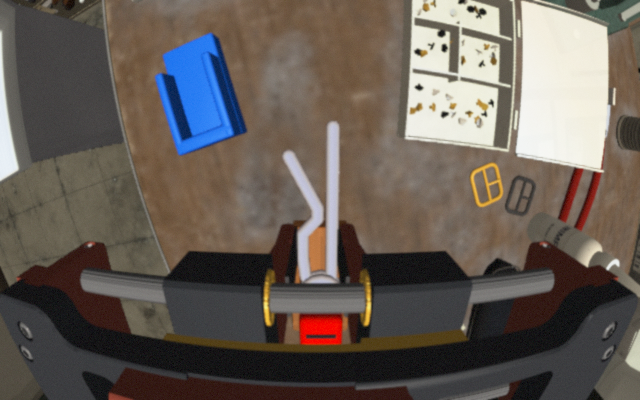

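View pics/g1.png

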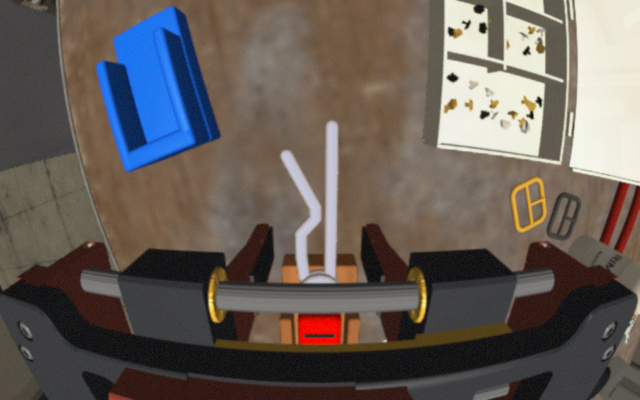

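```bash
python3 - <<'E'
from h import *
from bench import *
q=q_down(PSI); g=np.array([0.505,-0.06])
move_ptp([*g,.09],q)
print(servo_line([*g,.012],rate=.1),current_position())
print(servo_line([*g,.0005],rate=.03,contact_N=5), current_position(),current_force())
move_gripper(.045); print(current_finger_gap())
servo_line([*g,.10],rate=.15)
# look pose: camera over clip
bk=g-0.0625*ey[:2]
move_ptp([*bk,.12],q)
c=capture("wrist"); cv2.imwrite("pics/l0.png",c["image"]);np.savez("/tmp/l0.npz",**c); print(current_position())
move_ptp([*(bk-.05*ey[:2]),.12],q)
c=capture("wrist"); cv2.imwrite("pics/l1.png",c["image"]);np.savez("/tmp/l1.npz",**c)
print(current_clock())
E
```

```text
False [ 0.50543381 -0.06031631  0.01232082]
True [ 0.50526475 -0.06007909  0.00093762] [ 0.0651528  -0.24623685 -0.18500924]
0.045041455627238006
[ 0.51214848 -0.12168559  0.11878854]
22.1333
```

View pics/l0.png

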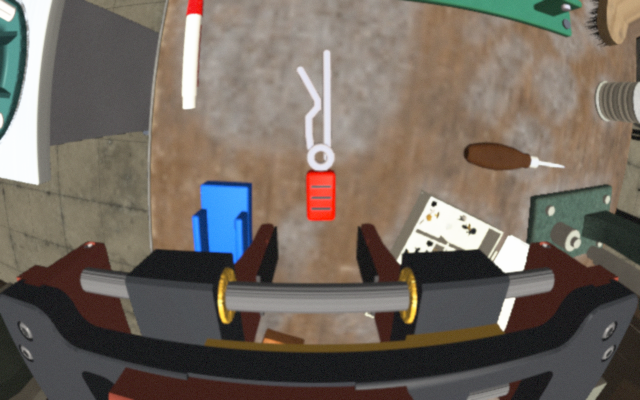

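View pics/l1.png

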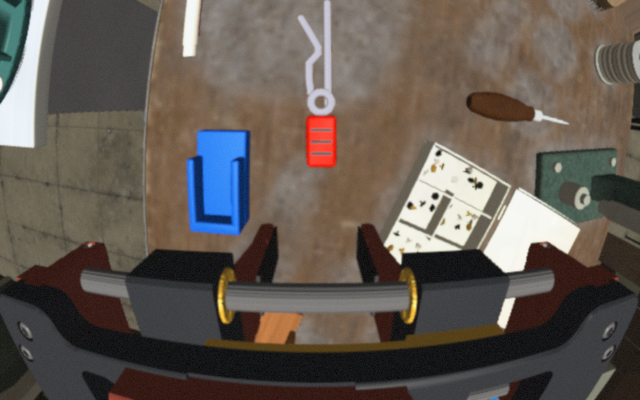

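```bash
python3 - <<'E'
import cv2,numpy as np
a=cv2.imread('pics/l0.png'); b=cv2.imread('pics/l1.png')
A=cv2.resize(a[40:230,280:360],None,fx=3.15,fy=3.15,interpolation=cv2.INTER_CUBIC)
B=cv2.resize(b[0:190,280:360],None,fx=3.15,fy=3.15,interpolation=cv2.INTER_CUBIC)
cv2.imwrite('pics/lc.png',np.hstack([A,B]))
E
```

```text
(no output)
```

View pics/lc.png

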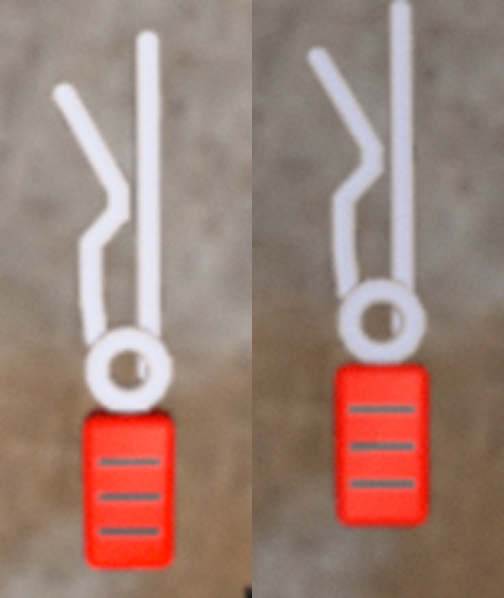

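```bash
python3 - <<'E'
from h import *
from scipy.optimize import least_squares
cs=[load('/tmp/l0.npz'),load('/tmp/l1.npz')]
red=[];leg=[]
for c,(r0,r1) in zip(cs,[(40,140),(2,85)]):
    im=c["image"]; h=cv2.cvtColor(im,cv2.COLOR_BGR2HSV)
    m=(((h[...,0]<8)|(h[...,0]>172))&(h[...,1]>170)&(h[...,2]>110)).astype(np.uint8); m[:,:290]=0;m[:,350:]=0;m[:100]=0;m[230:]=0
    v,u=np.nonzero(m); r=cv2.minAreaRect(np.c_[u,v].astype(np.float32)); print("red",r); red.append(r[0])
    # leg: rightmost bright run per row
    L=[]
    for y in range(r0,r1):
        row=(h[y,300:345,2]>125)&(h[y,300:345,1]<60); x=np.nonzero(row)[0]
        if len(x)==0: continue
        e=x.max(); s=e
        while s>0 and row[s-1]: s-=1
        if 4<=e-s+1<=12: L.append(((s+e)/2+300,y,e-s+1))
    L=np.array(L); leg.append(L); print(len(L),L[::12].tolist())
    W=onz(c,L[:,:2],.0035,True); k=np.polyfit(W[:,1],W[:,0],1); print("legline dx/dy",k, "yaw",np.pi/2+np.arctan(-k[0]),"ends",W[0],W[-1], "resid",np.std(W[:,0]-np.polyval(k,W[:,1])))
    # grip top centre 
    print("grip",onz(c,red[-1],.02,True))
print(np.pi/2+.1325)
E
```

```text
red ((320.5, 195.0), (50.0, 29.0), 90.0)
0 []Traceback (most recent call last):
  File "<stdin>", line 18, in <module>
IndexError: too many indices for array: array is 1-dimensional, but 2 were indexed
```

```bash
python3 - <<'E'
from h import *
from scipy.optimize import least_squares
cs=[load('/tmp/l0.npz'),load('/tmp/l1.npz')]
pts=[dict(tip=(326.9,51.4),near=(327.3,144.8),bow=(300.3,69),coil=(320.8,157.3),grip=(320.8,195.5)),
     dict(tip=(327.3,2.5),near=(327.9,88.9),bow=(300.8,17),coil=(321,101.9),grip=(321.3,141.4))]
for c,p in zip(cs,pts):
    a=onz(c,p['tip'],.0035,True)[0];b=onz(c,p['near'],.0035,True)[0];print(a,b,np.arctan2(*(a-b)[[1,0]]), "grip",onz(c,p['grip'],.02,True),"coil",onz(c,p['coil'],.012,True))
K=dict(tip=[104.5,0,3.5],bow=[88,22.5,3.5],coil=[11.5,6,12],grip=[-22.5,6,20])
def f(p):
    R=Rt.from_euler('z',p[2]).as_matrix(); r=[]
    for c,P in zip(cs,pts):
        for k,X in K.items():
            r.append(proj(c,R@(np.array(X)/1000)+[p[0],p[1],p[3]],True)[0]-P[k])
    return np.concatenate(r)
s=least_squares(f,[.51,-.12,1.7,0]); print(s.x,s.fun.round(1))
p=s.x;R=Rt.from_euler('z',p[2]).as_matrix(); print("grip",R@[-.0225,.006,0]+[p[0],p[1],0])
E
```

```text
[0.50492271 0.00580031 0.0035    ] [ 0.51639111 -0.07812734  0.0035    ] 1.7066015452534145 grip [[ 0.51605738 -0.12120499  0.02      ]] coil [[ 0.51185988 -0.08904893  0.012     ]]
[0.50520154 0.00496034 0.0035    ] [ 0.51632895 -0.07659459  0.0035    ] 1.7063996573934452 grip [[ 0.51640195 -0.12286871  0.02      ]] coil [[ 0.51178869 -0.08945408  0.012     ]]
[ 0.5189809  -0.09877688  1.70785195  0.00293416] [-0.3  0.4  0.7  1.1 -0.3 -0.6 -0.   1.6 -0.5 -1.   0.7  1.2 -0.1 -1.7
 -0.1 -0.9]
grip [ 0.51611127 -0.12188565  0.        ]
```

```bash
python3 - <<'E'
from h import *
from bench import *
q=q_down(1.7066-np.pi/2); g=np.array([.5162,-.1219])
move_ptp([*g,.10],q)
print(servo_line([*g,.0018],rate=.1,contact_N=8), current_position())
move_gripper(0.0); z=current_position(); print("grasp",current_finger_gap(),z,current_orientation(),q)
servo_line([*g,.0018+.0565+.02],rate=.1)
p=cl(-.006,-.160,.0583+.02); q=q_down(PSI)
move_ptp(p.tolist(),q)
p=cl(-.006,-.155,.0583); servo_line(p.tolist(),q,rate=.08); 
print("pre",current_position(),p,current_finger_gap(),current_force())
for n in ["wrist","scene"]:
    c=capture(n); np.savez(f"/tmp/{n}5.npz",**c); cv2.imwrite(f"pics/{n}5.png",c["image"])
print(current_clock())
a=c["image"][130:240,310:420]; cv2.imwrite("pics/s5c.png",cv2.resize(a,None,fx=5,fy=5,interpolation=cv2.INTER_CUBIC))
E
```

```text
False [ 0.51672276 -0.12216012  0.00230133]
grasp 0.025980576965578015 [ 0.51646187 -0.12198886  0.0022371 ] [9.97695802e-01 6.78452135e-02 3.04146290e-04 1.43711050e-04] [0.9976955559143902, 0.06784966992311701, 0.0, 0.0]
pre [ 0.56846878 -0.04133854  0.05758705] [ 0.56953005 -0.04093406  0.0583    ] 0.02618147508722833 [ 0.55043563 -0.07389555 -1.27462212]
25.9167
```

View pics/wrist5.png

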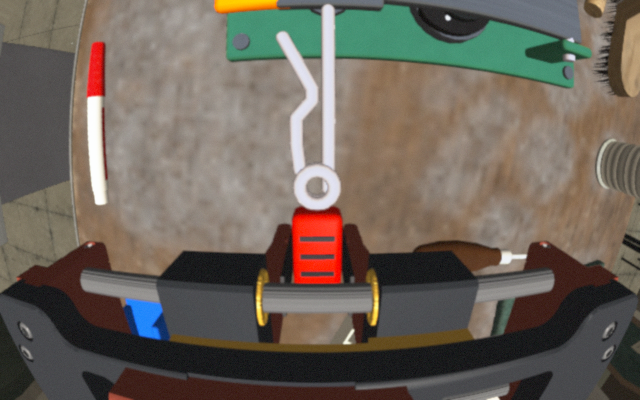

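View pics/s5c.png

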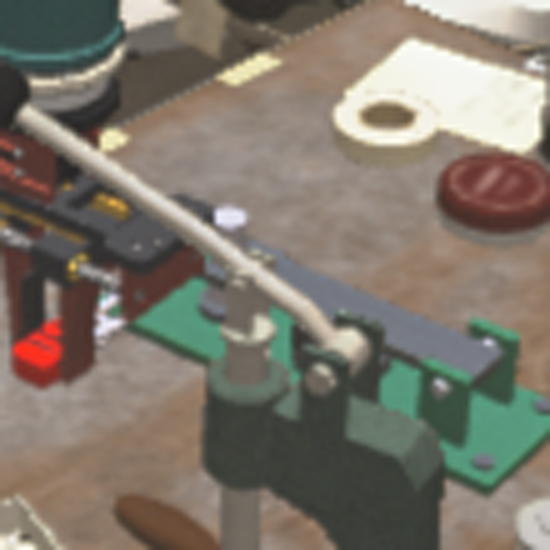

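```bash
python3 - <<'E'
from h import *
from bench import *
P=np.array([current_position() for _ in range(8)]); print(P.mean(0),P.std(0), cl(-.006,-.155,.0583))
print(current_orientation(),q_down(PSI),current_finger_gap())
print(current_clock())
c=load("/tmp/wrist5.npz")
cv2.imwrite("pics/w5c.png",cv2.resize(c["image"][0:230,270:370],None,fx=2.6,fy=2.6,interpolation=cv2.INTER_CUBIC))
# expected clip points
for X in ([104.5,0,3.5],[88,22.5,3.5],[11.5,6,12],[30,0,3.5],[60,0,3.5],[90,0,3.5]):
    x,y,z=np.array(X)/1000
    print(X,proj(c,cl(-.006-(y-.006),-.155+.0225+x,.0565+z),True).round(1))
E
```

```text
[ 0.56948027 -0.04140869  0.05837622] [0.0000000e+00 6.9388939e-18 6.9388939e-18] [ 0.56953005 -0.04093406  0.0583    ]
[9.97828799e-01 6.58611230e-02 4.10351031e-06 3.38061468e-05] [0.9978062712938128, 0.06620154806904585, 0.0, 0.0] 0.025660250932186917
25.9167
[104.5, 0, 3.5] [[330.6   8.4]]
[88, 22.5, 3.5] [[286.7  37.9]]
[11.5, 6, 12] [[319.2 186.7]]
[30, 0, 3.5] [[330.7 148.1]]
[60, 0, 3.5] [[330.9  90.1]]
[90, 0, 3.5] [[330.8  33.9]]
```

View pics/w5c.png

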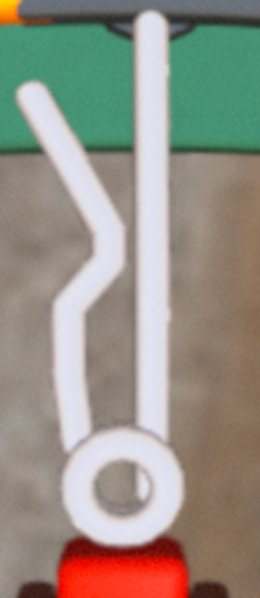

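```bash
python3 - <<'E'
from h import *
from bench import *
p=cl(-.006,-.155,.1183); servo_line(p.tolist(),rate=.15)
p=cl(-.006,-.115,.1183); servo_line(p.tolist(),rate=.15); sleep(.15)
c=capture("wrist"); np.savez("/tmp/w6.npz",**c)
print(current_position(),p,current_clock())
a=c["image"][0:230,250:390]; cv2.imwrite("pics/w6c.png",cv2.resize(a,None,fx=2.6,fy=2.6,interpolation=cv2.INTER_CUBIC))
E
```

```text
[ 0.56436309 -0.00200302  0.11808066] [ 0.56424555 -0.00128467  0.1183    ] 27.0833
```

View pics/w6c.png

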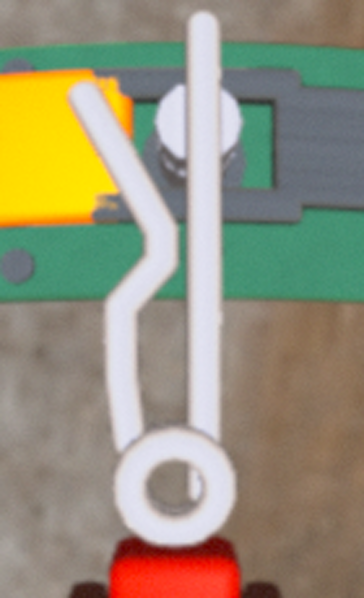

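```bash
python3 - <<'E'
from h import *
c=load("/tmp/w6.npz")
def inv(X): d=X-O; return np.array([d@ex,d@ey,d[2]])*1000
for n,p,z in [("post",(326.7,46),.079),("legtip",(328.1,7.7),.1195),("leg",(328.3,46.2),.1195),("leg",(328.8,165),.1195),("coil",(250+175/2.6,187),.128),("barwin L",(250+132/2.6,46),.053),("barwinR",(250+275/2.6,46),.053)]:
    print(n,inv(onz(c,p,z,True)[0]).round(1))
E
```

```text
post [ 0.3  0.  79. ]
legtip [ -0.2  12.3 119.5]
leg [ -0.2  -9.5 119.5]
leg [  0.2 -71.9 119.5]
coil [ -5.8 -81.7 128. ]
barwin L [-17.6   6.1  53. ]
barwinR [22.3  6.6 53. ]
```

```bash
python3 - <<'E'
from h import *
from bench import *
x=-.0056; z=.0586
servo_line(cl(x,-.157,.1183).tolist(),rate=.15)
servo_line(cl(x,-.157,z).tolist(),rate=.15); sleep(.1)
f0=np.array(current_force()); print(current_position(),cl(x,-.157,z),f0)
r=servo_line(cl(x,-.120,z).tolist(),rate=.04,contact_N=4)
P=np.array(current_position())-O; print(r,P@ex,P@ey,P[2],np.array(current_force())-f0,current_finger_gap(),current_clock())
c=capture("wrist"); np.savez("/tmp/w7.npz",**c)
a=c["image"][0:230,250:390]; cv2.imwrite("pics/w7c.png",cv2.resize(a,None,fx=2.6,fy=2.6,interpolation=cv2.INTER_CUBIC))
E
```

```text
[ 0.57113695 -0.04271603  0.05962871] [ 0.57019077 -0.04286368  0.0586    ] [ 0.46412933  0.24027878 -0.86996422]
False -0.005493810496163191 -0.1201885286186658 0.058640166804730234 [-1.14357724 -0.17717878 -0.06375061] 0.02582104751322501 29.2417
```

View pics/w7c.png

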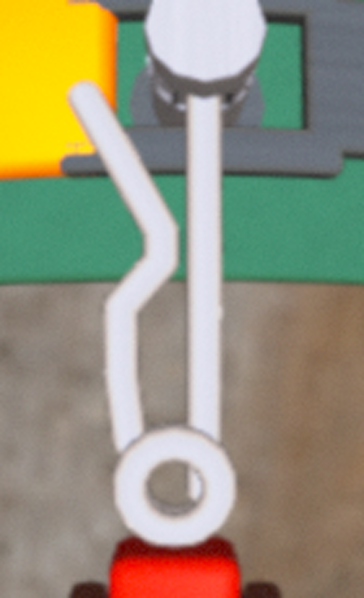

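```bash
python3 - <<'E'
from h import *
from bench import *
x=-.0056; z=.0586
f0=np.array(current_force())
for y in [-.105,-.092,-.085,-.078,-.071,-.065,-.060]:
    r=servo_line(cl(x,y,z).tolist(),rate=.05,contact_N=30)
    P=np.array(current_position())-O; F=np.array(current_force())-f0
    print(r,y,round(P@ex,4),round(P@ey,4),round(P[2],4),"F",round(F@ex,1),round(F@ey,1),round(F[2],1),round(current_finger_gap(),4))
    if r: break
c=capture("wrist"); np.savez("/tmp/w8.npz",**c); print(current_clock())
a=c["image"][0:230,250:390]; cv2.imwrite("pics/w8c.png",cv2.resize(a,None,fx=2.6,fy=2.6,interpolation=cv2.INTER_CUBIC))
E
```

```text
False -0.105 -0.0056 -0.1046 0.0586 F 1.3 0.7 -0.9 0.0259
False -0.092 -0.0064 -0.0914 0.0583 F -1.3 0.6 -1.2 0.0255
False -0.085 -0.0062 -0.0844 0.0584 F -2.1 1.5 -0.9 0.0254
False -0.078 -0.006 -0.0772 0.0585 F -2.8 3.0 0.1 0.0258
False -0.071 -0.0054 -0.0701 0.0586 F -0.5 4.5 -1.1 0.0261
False -0.065 -0.0048 -0.0648 0.0588 F -0.3 3.1 -1.5 0.0254
False -0.06 -0.005 -0.0601 0.0588 F -0.7 0.4 -0.9 0.0255
31.5917
```

View pics/w8c.png

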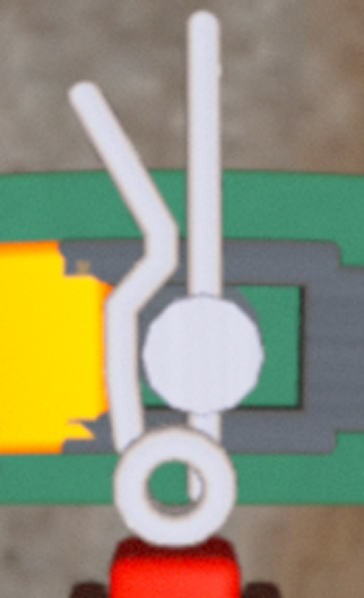

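```bash
python3 - <<'E'
from h import *
from bench import *
move_gripper(.05)
p=np.array(current_position()); servo_line((p+[0,0,.08]).tolist(),rate=.1)
servo_line((p+[0,0,.11]-.06*ey).tolist(),rate=.2); sleep(.3)
for n in ["wrist","scene","top"]:
    c=capture(n); np.savez(f"/tmp/{n}9.npz",**c); cv2.imwrite(f"pics/{n}9.png",c["image"])
    if n=="scene": cv2.imwrite("pics/s9c.png",cv2.resize(c["image"][130:240,310:420],None,fx=5,fy=5,interpolation=cv2.INTER_CUBIC))
    if n=="top": cv2.imwrite("pics/t9c.png",cv2.resize(c["image"][120:290,160:500],None,fx=2.35,fy=2.35,interpolation=cv2.INTER_CUBIC))
w=load("/tmp/wrist9.npz")["image"]; cv2.imwrite("pics/w9c.png",cv2.resize(w[0:230,220:420],None,fx=2.6,fy=2.6,interpolation=cv2.INTER_CUBIC))
print(current_clock(),current_force())
E
```

```text
34.0583 [ 0.15337959 -0.31441898 -0.1348882 ]
```

View pics/w9c.png

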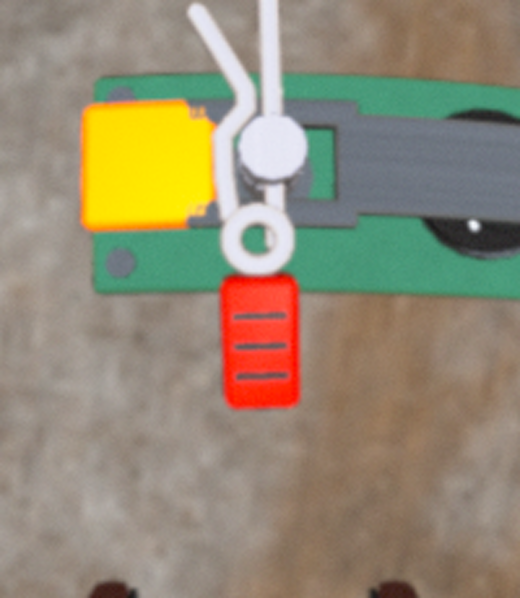

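View pics/s9c.png

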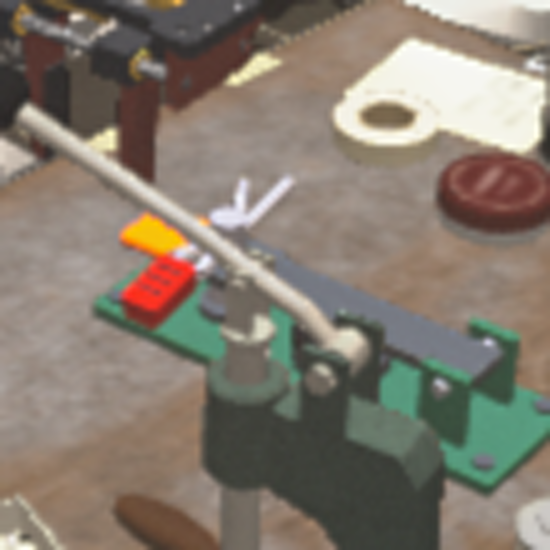

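View pics/t9c.png

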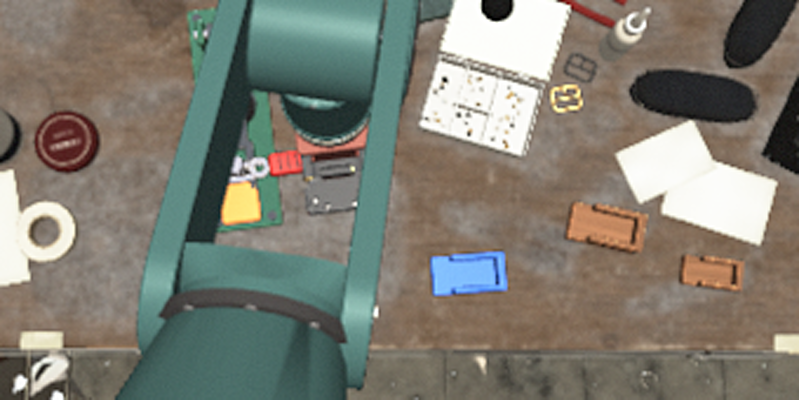

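```bash
python3 - <<'E'
from bench import *
c=capture("scene")
for q in ["marker","awl","glue_bottle","tape_roll","polish_tin"]:
    print(q,[(d["xy"],d["conf"]) for d in spot_in("scene",q)][:2])
print(close_job(),current_clock())
E
```

```text
marker [([288.2, 181.2], 0.52)]
awl [([344.4, 235.4], 0.47)]
glue_bottle [([262.9, 284.7], 0.92)]
tape_roll [([385.5, 153.3], 0.59)]
polish_tin [([412.7, 170.2], 0.7), ([263.3, 284.6], 0.62)]
the job is handed in; nothing more can be done
the job is handed in; nothing more can be done
```

I did every step in the order you asked and handed the job in at about 34 s of the 69 s allowed. `close_job()` gives no verdict, so success rests on the checks below.

- **Bar:** I pressed the orange end down until it stopped at 53.2 mm, against the 53 mm given. The pictures show the post standing up through the bar.
- **Clip:** I took it from the larger brown dock, leaving the blue and the smaller brown ones. I lifted it by its wires, laid it flat on the counter and let go, then took it again by its red grip.
- **Insertion:** The leg went through the hole without jamming. The push force rose to about 4.5 N at the points I read it and fell to about 0.4 N once past the hump. That peak is just under the 5–12 N expected, probably because I only sampled the force between steps.
- **After release:** The wrist picture shows the bow closed behind the post and the post seated near the coil. The grip end droops slightly in the hole's clearance. The gripper is clear and touching nothing.
- **Bystanders:** The networks found the tape roll, polish tin, awl, marker and glue bottle within about 3 pixels of where they stood at the start. The arm never touched them.

Two measurements disagreed slightly. The dock height came out at 22 mm from two wrist views, against 20 mm in the text, so I used the text's figure. The leg and post centres differed by 0.5 mm in the same picture, and I corrected for that before the push.

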